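Point out the gauge and the thimble, then tip the bin shut

ROBOT

A 7-joint arm with a two-finger parallel gripper is mounted at the origin on the work surface. World frame = base frame: x ahead of the robot, y to its left, z up, the work surface at z = 0. Lengths are in m, angles in rad, forces in N, time in s.
With the tool pointing down it reaches from about 0.425 to 0.875 m from the base axis. Payload 4.7 kg.
Tool frame: the origin (TCP) lies on the centre line of the jaws, within the pads' length; the fingertips stand 14 mm ahead of it and the grasp point (between the pads) lies 5 mm behind it; z points along the fingers, y is the direction in which the jaws open and shut (so a half turn about z gives the same grasp; the last joint's range is limited). The gripper opens to 87 mm and grips with 3 to 60 N. Pads are 19 mm wide; open, the fingers measure 117 mm over their backs; the gripper's body (75 mm by 190 mm) begins 51 mm behind the grasp point.
Start: joints at [-1.299, 0.321, -0.07, 1.45, 0.023, 1.371, -0.057], TCP at [0.166, 0.629, 0.237] pointing down, gripper open.
Joint ranges: [-2.86, 2.86], [-0.3, 2.09], [-1.38, 1.24], [0.06, 2.45], [-1.56, 4.7], [0.09, 2.05], [-2.69, 2.69]. Speed limits (rad/s): [2.57, 2.57, 3.14, 3.14, 3.14, 3.14, 3.14].

INTERFACE

Orientations are given as a rotation vector (axis times angle).
In Python, from bench import ctrl, optics, models gives the robot as it stands. The module is installed in compiled form; this text tells all that it offers.
- The arm moves only by the tool arm_command, never from a script. Its argument "motion" is a list of rows, each a list of 3 entries, a list of its own where there are three numbers: the shift along the tool's x, y, z in mm, then the turn, a rotation vector about the tool's x, y, z in degrees, then the closure, from 0 (fully open) to 1 (shut). In form: [[[x, y, z], [ax, ay, az], claw], ...]. A call has 1 to 8 rows; each row shifts and turns the commanded pose from where the row before left it, along the tool's axes as they then stand; what a row does not reach is not made up. A row lasts 1/12 s, in which the tool goes at most 41.7 mm and 7.16 degrees, less where a joint would pass 70% of its speed; a pose out of reach is approached as far as the arm can. A call with a gripper value outside its range is refused whole. The fingers move at their own pace and stop on an object; "force" is the grip in N (left out, the last holds). Time passes only in rows, so rows that do not move let the fingers close. It gives the time, the measured TCP pose, the force and the opening at its end, in the units of the state.
- ctrl.get_state(): the state, without advancing time (a new reading comes with each control period).
- optics.get_image(name): name is "side" or "top" or "wrist"; returns (picture, depth): 400x640x3 uint8, blue, green, red; 400x640 float32, m along the optical axis (not along the pixel's ray), 0 where there is no reading.
- optics.camera_model(name): a dict with "fovy" (degrees; the focal length in pixels is half the picture's height over the tangent of half this angle, whatever the lens; pixels are square), "cx", "cy" (the principal point, pixels), "distortion" ([k1, k2, p1, p2, k3] as OpenCV has them; the pictures are not rectified), "rvec" (rotation vector, rad) and "tvec" (3), from world to camera coordinates, as OpenCV has them; the wrist camera has in their place "mount" (4x4, takes a point from camera to tool coordinates, whose origin is the TCP and whose axes are the flange's). Camera axes: x right, y down, z forward; pixel columns grow to the right and rows downward; lengths in m; the calibration is good to about 2 mm. A picture is of the moment at which its call begins: read the wrist's pose just before it. camera_model takes no time and is no camera call.
- ctrl.close_job(): hands the job in, once; it reports no verdict.
Trained networks look in the newest picture that a camera, given by its name, has taken for a name from the list of things; names that differ only in an ending like _2 or _b are one class to them, and where a whole thing is asked for, a point or a joint stands for the part that bears it (a point fixed in the world has none). Each returns a list of dicts, best first, with "conf" (0 to 1); they miss things now and then, are a little off and sometimes report something else, mostly with a low value. They report only what shows in the picture. A call takes as long as a camera call.
- models.search_frame(camera, target): "location" ([x, y, z] in m, in the coordinates of the camera as it stood for that picture, good to about 4 mm: the middle of the surface that is visible of it).
- models.silhouettes(camera, target): "pixels" (400x640 bool, what is visible of it).
The state is a dict: "time": time; "joint_positions": joint angles; "qd": joint speeds; "joint_torque": joint torques, N m; "position": TCP position; "tool_rot": TCP orientation; "ft_force": force on the tool from outside, world axes, zero at the start; "torque": the same for the moment, N m; "grip_width": opening from 0.0 (shut) to 1.0 (fully open).
Only numpy, scipy, OpenCV 4.12 (cv2) and the standard library are available. Lean on these libraries where they do the work, as an engineer would, in place of code of your own. Each camera call takes 0.05 s, during which the arm holds its last target.

TASK

For the stock check, point straight down at the longer of the two brass gauges in the tipped-out bin, and then at the chrome ratchet thimble standing in the drawer: each time hold the fingertips still about two centimetres above the middle of it for two full seconds, without touching anything. Then gently press the little bin fully shut with the fingertips, its gauges still inside, and move clear. Grasp and lift nothing, never touch the gauges or the thimble, and leave the other tools where they are.

Things in the scene. Friction and masses are not known exactly. Their poses are not given: they have to be found in the camera images.
- drawer: Red steel drawer standing on the bench, fixed; 280 (its x) x 420 (its y) mm, walls 4 mm thick and 50 mm high, upper side of the floor 8 mm above the bench. Origin: centre of its underside; its -x side is the front, facing the robot, where the bin is hinged.
- bin (a joint): Tilt of the small red bin at the middle of the drawer's front edge, rad: 0 = tipped out towards the robot (as at the start), 0.66 = fully shut, floor level and front upright (a stop). A stiff friction hinge: it stays where it is left; about 3 N down on the thumb tab moves it.
- bin_hinge (a point): The bin's hinge: the middle of its lower front edge. Axes turn with the bin: x runs back along the bin's floor, y along the hinge, z up its front panel. In these axes the bin is 62 (x) x 220 (y) mm, front panel 50 high, side walls and a middle divider 18 high, rear lip 14 high, sheet 3 mm; the floor lies at z 0 to 3 mm.
- bin_tab (a point): Middle of the upper side of the steel thumb tab on the bin's raised rear lip, 18 (bin x) x 50 (bin y) x 3 mm; it lies 68 mm behind and 16 mm above the hinge in the bin's axes. Pressed down, it swings about the hinge, down and away from the robot, until the bin is shut, when it is 27 mm above the bench.
- long_gauge: The longer brass small-hole gauge, loose in one half of the bin (either half), lying along the hinge in the front corner: 96 mm long, knurled handle 12 mm thick, thinner shaft with a ball end. Origin: mid-length on its axis; its y runs along it.
- short_gauge: The shorter brass gauge, loose in the other half of the bin: 54 mm long, handle 12 mm thick. Origin: mid-length on its axis; its y runs along it.
- thimble: Chrome micrometer ratchet thimble standing upright on the drawer's floor: 22 mm across, narrower at the top, 46 mm high. Origin: centre of its underside.
- depth_mic: Blued steel depth micrometer lying in the drawer: 115 (x) x 90 (y) x 20 mm. Origin on its underside near its middle. Leave alone.
- v_block: Dark cast iron V-block in the drawer, 60 x 50 x 42 mm. Origin: centre of its underside. Leave alone.
- screwdriver: Screwdriver lying on the bench to the right of the drawer, 180 mm long. Leave alone.
- jar: Small capped jar on the bench to the left of the drawer, 60 mm across, 80 mm high. Origin: centre of its underside. Leave alone.
- square: Engineer's square lying on the bench to the left of the drawer, about 120 x 90 x 14 mm. Leave alone.

How it is judged:
By the outcome, as a careful person would: the job done as asked, in the order asked, and still so for the second after the job is handed in, with the robot touching nothing.
It also fails if it takes over 51 s, if anything falls off the work surface, if the arm or the gripper's body presses on something with over 40 N, if the wrist force passes 120 N, or if a joint passes its speed limit or range.

## Working session

There is one attempt and no reset: what is moved stays moved. The work goes in short steps, Python scripts to look and compute and a tool call to move; the robot and the scene stay as the last step left them, time stands still between calls to the robot, and variables do not carry over. Pictures are saved under pics/ and viewed, and the job is handed in when it is done.

Besides the shell and the picture viewer there is one more tool, called after "Emit:" as a command line: name --argument value ..., lists and objects as JSON in quotes. arm_command: Moves the arm, as the interface text tells. Its arguments: {"type":"object","properties":{"motion":{"type":"array","items":{"type":"array"}},"force":{"type":"number"}},"required":["motion"]}

```bash
mkdir -p pics; cat > h.py <<'E'
import numpy as np, cv2
from scipy.spatial.transform import Rotation as R
from bench import ctrl, optics, models
def cam(name):
    m=optics.camera_model(name); f=200/np.tan(np.radians(m["fovy"])/2)
    K=np.array([[f,0,m["cx"]],[0,f,m["cy"]],[0,0,1]]); return m,K,np.array(m["distortion"],float)
def c2w(name,p,s=None):
    m,K,D=cam(name); p=np.atleast_2d(p)
    if "mount" in m:
        M=np.array(m["mount"]); q=p@M[:3,:3].T+M[:3,3]
        return q@R.from_rotvec(s["tool_rot"]).as_matrix().T+np.array(s["position"])
    Rm=R.from_rotvec(np.ravel(m["rvec"])).as_matrix(); return (p-np.ravel(m["tvec"]))@Rm
def pix2w(name,uv,d,s=None):
    m,K,D=cam(name); uv=np.array(uv,float).reshape(-1,1,2)
    n=cv2.undistortPoints(uv,K,D).reshape(-1,2); d=np.ravel(d)[:,None]
    return c2w(name,np.hstack([n*d,d]),s)
def w2pix(name,P):
    m,K,D=cam(name); return cv2.projectPoints(np.array(P,float).reshape(-1,1,3),np.array(m["rvec"],float),np.array(m["tvec"],float),K,D)[0].reshape(-1,2)
def mask2w(name,mask,depth,s=None):
    v,u=np.nonzero(mask&(depth>0)); return pix2w(name,np.c_[u,v],depth[v,u],s)
E
python3 - <<'E'
from h import *
s=ctrl.get_state(); print(s)
for n in ["top","side"]:
    im,d=optics.get_image(n); cv2.imwrite(f"pics/{n}0.png",im); np.save(f"{n}0.npy",d)
    print(n,{k:np.round(np.ravel(v),3).tolist() for k,v in optics.camera_model(n).items()})
    for t in ["long_gauge","short_gauge","thimble","bin_tab","drawer","bin_hinge"]:
        for r in models.search_frame(n,t)[:3]: print(n,t,round(r["conf"],2),c2w(n,r["location"],s).round(4))
E
```

```text
{'time': 0.0, 'joint_positions': array([-1.29892944,  0.32183115, -0.07009547,  1.45170932,  0.02262592,
        1.37076948, -0.05688779]), 'qd': array([ 0.00124238,  0.00074485,  0.00123415, -0.00033384,  0.00153718,
       -0.00109019, -0.00019771]), 'joint_torque': array([-4.48854435e-04, -4.91285455e+01, -4.04097615e-01, -3.12529778e+01,
       -6.39441842e-02,  4.39861254e-02,  1.96945653e-04]), 'position': array([0.16561243, 0.62799592, 0.23543905]), 'tool_rot': array([-4.03670858e-01, -3.11541990e+00,  3.02488797e-03]), 'ft_force': array([-0.09427903,  0.15149252, -0.46943008]), 'torque': array([-0.04193062,  0.02846481, -0.01259007]), 'grip_width': 0.9970974348495785}
top {'fovy': [53.369], 'cx': [318.42], 'cy': [199.311], 'distortion': [-0.047, 0.0, 0.0, 0.0, 0.0], 'rvec': [2.166, -2.21, 0.109], 'tvec': [-0.008, 0.543, 1.06]}
top long_gauge 0.69 [[ 0.4461 -0.0937  0.0266]]
top short_gauge 0.64 [[0.4366 0.0111 0.0277]]
top bin_tab 0.61 [[ 0.4545 -0.0339  0.0366]]
top bin_tab 0.41 [[ 0.4144 -0.4508  0.0234]]
top drawer 0.93 [[ 0.563  -0.0132  0.0085]]
top drawer 0.42 [[0.6122 0.1112 0.0534]]
top drawer 0.36 [[ 0.6038 -0.1313  0.0235]]
top bin_hinge 0.79 [[ 0.4554 -0.032   0.0366]]
side {'fovy': [43.22], 'cx': [321.349], 'cy': [208.899], 'distortion': [-0.16, 0.0, 0.0, 0.0, 0.0], 'rvec': [2.298, -0.338, 0.157], 'tvec': [-0.514, 0.149, 1.525]}
side short_gauge 0.52 [[0.4286 0.439  0.053 ]]
side short_gauge 0.47 [[0.4393 0.0039 0.0298]]
side thimble 0.63 [[0.6113 0.1071 0.0351]]
side thimble 0.16 [[0.4298 0.4371 0.049 ]]
side bin_tab 0.95 [[ 0.4657 -0.0358  0.038 ]]
side bin_tab 0.68 [[ 0.5692 -0.0365  0.0107]]
side bin_tab 0.45 [[ 0.4166 -0.4567  0.0195]]
side drawer 0.69 [[ 0.5717 -0.0375  0.0084]]
side bin_hinge 0.56 [[ 0.4564 -0.0387  0.041 ]]
```

View pics/top0.png

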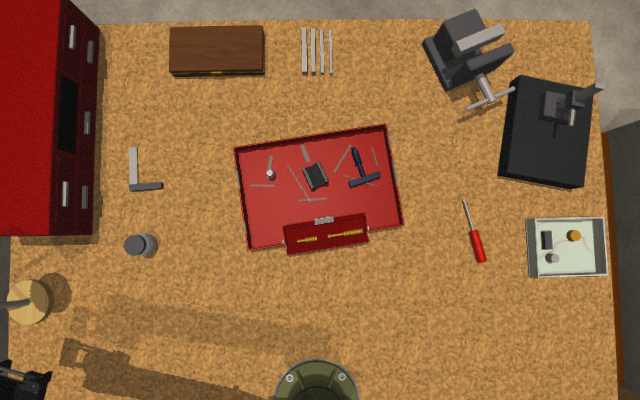

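View pics/side0.png

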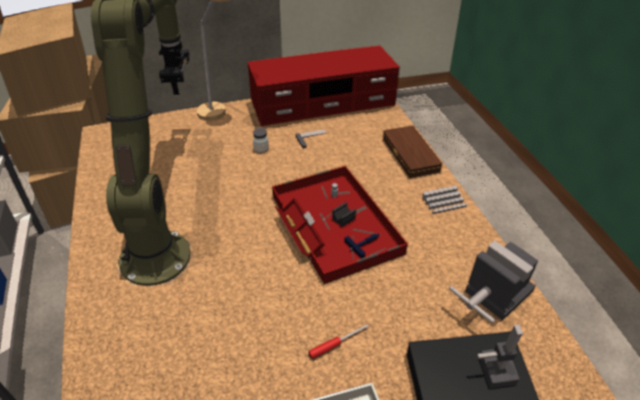

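The top view shows the long gauge in the right half of the bin at about (346,233) and the short one in the left half at (307,239). The tab is at (324,221) and the thimble at (270,174). Next I'll measure with masks and depth.

```bash
python3 - <<'E'
from h import *
s=ctrl.get_state()
im=cv2.imread("pics/top0.png"); 
c=im[100:280,220:420]; cv2.imwrite("pics/top0z.png",cv2.resize(c,None,fx=4,fy=3.3,interpolation=cv2.INTER_CUBIC)[:600])
for n in ["top","side"]:
    im,d=optics.get_image(n)
    for t in ["long_gauge","short_gauge","thimble","bin_tab","drawer"]:
        r=models.silhouettes(n,t)
        for q in r[:2]:
            P=mask2w(n,q["pixels"],d,s)
            if len(P)<3: continue
            v,u=np.nonzero(q["pixels"])
            xy=P[:,:2]; w,V=np.linalg.eigh(np.cov(xy.T))
            rect=cv2.minAreaRect(xy.astype(np.float32)*1000)
            print(n,t,round(q["conf"],2),len(P),"px",u.min(),u.max(),v.min(),v.max(),"med",np.median(P,0).round(4),"z",np.percentile(P[:,2],[5,50,95]).round(4),"rect",np.round(rect[0],1),np.round(rect[1],1),round(rect[2],1))
# front-edge wall top points: plane pixel line at z=.05
d=np.load("top0.npy")
v,u=np.mgrid[100:280,220:420]; P=pix2w("top",np.c_[u.ravel(),v.ravel()],d[100:280,220:420].ravel())
np.save("P.npy",P)
sel=P[(P[:,2]>.046)&(P[:,2]<.056)]
rect=cv2.minAreaRect(sel[:,:2].astype(np.float32)*1000); print(len(sel),rect)
print("bench z",np.median(P[P[:,2]<.005][:,2]), "drawer floor",np.median(P[(P[:,2]>.005)&(P[:,2]<.012)][:,2]))
hi=P[(P[:,2]>.057)]; print(len(hi)); print(hi.round(4)[:30])
E
```

```text
top short_gauge 0.46 2388 px 283 368 213 255 med [ 0.4507 -0.0309  0.0363] z [0.0191 0.0363 0.0609] rect [451.1 -35.1] [ 86.5 220.4] 9.5
top short_gauge 0.42 67 px 299 316 236 241 med [0.4359 0.0066 0.027 ] z [0.0201 0.027  0.0312] rect [434.8  12.7] [12.7 47.3] 10.0
top thimble 0.38 68 px 266 274 170 178 med [0.6111 0.1092 0.0465] z [0.0096 0.0465 0.0551] rect [614.4 112.6] [23.1 24. ] 16.2
top bin_tab 0.77 2312 px 283 368 213 255 med [ 0.4517 -0.0313  0.0369] z [0.0199 0.0369 0.0612] rect [451.7 -38.6] [ 82.9 226.7] 8.1
top drawer 0.74 16466 px 232 404 123 255 med [ 0.5654 -0.0153  0.0087] z [0.0046 0.0087 0.0499] rect [568.3 -19.2] [328.5 443.6] 8.0
side thimble 0.52 74 px 331 337 183 196 med [0.6152 0.1052 0.0367] z [0.0164 0.0367 0.0561] rect [614.8 108.3] [20.8 21.2] 39.1
side bin_tab 0.97 1348 px 275 324 199 254 med [ 0.4611 -0.0358  0.0381] z [0.019  0.0381 0.0636] rect [463.5 -16.1] [109.3 269.5] 7.7
side bin_tab 0.72 8712 px 272 407 165 283 med [ 0.5688 -0.0389  0.0124] z [0.0057 0.0124 0.0516] rect [573.3   1.4] [336.9 487.6] 3.3
side drawer 0.77 8547 px 272 406 166 283 me
[... 418 characters left out ...]
09]
 [0.4547 0.0022 1.1009]
 [0.4547 0.0022 1.1009]
 [0.4547 0.0022 1.1009]
 [0.4547 0.0022 1.1009]
 [0.4547 0.0022 1.1009]
 [0.4547 0.0022 1.1009]
 [0.4547 0.0022 1.1009]
 [0.4547 0.0022 1.1009]
 [0.4547 0.0022 1.1009]
 [0.4547 0.0022 1.1009]
 [0.4547 0.0022 1.1009]
 [0.4547 0.0022 1.1009]
 [0.4547 0.0022 1.1009]
 [0.4547 0.0022 1.1009]
 [0.4547 0.0022 1.1009]
 [0.4547 0.0022 1.1009]
 [0.4547 0.0022 1.1009]
 [0.4547 0.0022 1.1009]
 [0.4547 0.0022 1.1009]
 [0.4547 0.0022 1.1009]
 [0.4547 0.0022 1.1009]
 [0.4547 0.0022 1.1009]
 [0.4547 0.0022 1.1009]
 [0.4547 0.0022 1.1009]
 [0.4547 0.0022 1.1009]
 [0.4547 0.0022 1.1009]
 [0.4547 0.0022 1.1009]
 [0.4547 0.0022 1.1009]
 [0.4547 0.0022 1.1009]]
```

View pics/top0z.png

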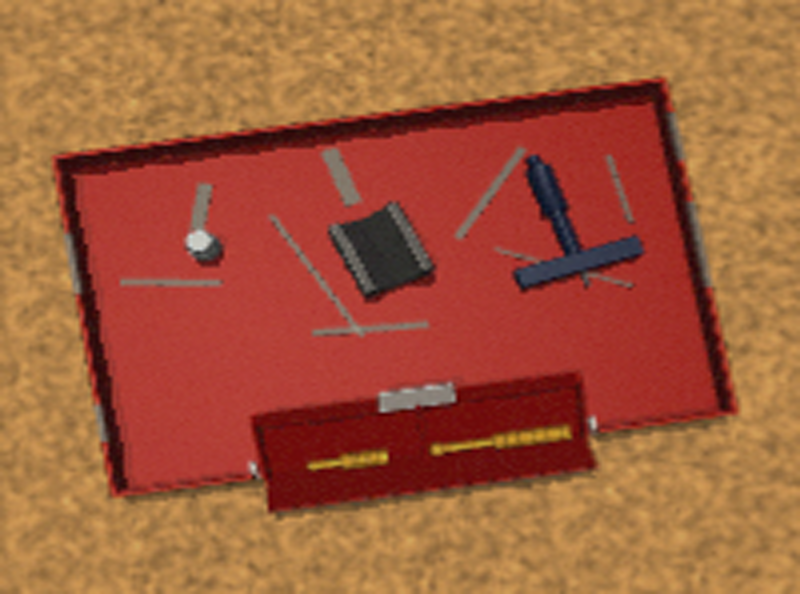

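```bash
python3 - <<'E'
from h import *
im=cv2.imread("pics/top0.png"); d=np.load("top0.npy")
hsv=cv2.cvtColor(im,cv2.COLOR_BGR2HSV)
m=((hsv[...,0]>14)&(hsv[...,0]<35)&(hsv[...,1]>120)).astype(np.uint8)
roi=np.zeros_like(m); roi[222:246,290:366]=1
n,l,st,c=cv2.connectedComponentsWithStats(m*roi,connectivity=8)
a=np.radians(8.04); ex=np.array([np.cos(a),np.sin(a)]); ey=np.array([-ex[1],ex[0]]); F=np.array([.4391,-.0371])
for i in range(1,n):
    if st[i,4]<15: continue
    P=mask2w("top",l==i,np.where((d>.8)&(d<1.15),np.full_like(d,0)+d,0))
    # ray/plane at z=.0265 instead of noisy depth
    v,u=np.nonzero(l==i); A=pix2w("top",np.c_[u,v],np.ones(len(u))); B=pix2w("top",np.c_[u,v],np.ones(len(u))*.5)
    t=(.0265-A[:,2])/(B[:,2]-A[:,2]); Q=A+(B-A)*t[:,None]
    r=(Q[:,:2]-F); Y=r@ey; X=r@ex
    print(st[i],"Y",Y.min().round(4),Y.max().round(4),"X",X.min().round(4),X.max().round(4),np.median(P[:,2]))
    mid=(Y.min()+Y.max())/2; print("mid world",F+ex*np.median(X)+ey*mid, np.median(X),mid)
# tab: greyish pixels
g=((hsv[...,1]<60)).astype(np.uint8); roi=np.zeros_like(m); roi[212:228,308:340]=1
v,u=np.nonzero(g*roi); P=pix2w("top",np.c_[u,v],d[v,u]); print(len(u),u.min(),u.max(),v.min(),v.max(),np.percentile(P,[5,50,95],0).round(4)); r=P[:,:2]-F; print("tab X",np.median(r@ex),"Y",np.median(r@ey))
for nm,off,z in [("hinge",(0,0),.011),("tab",(.044,0),.065),("endL",(0,.11),.011),("endR",(0,-.11),.011),("tabL",(.044,.025),.065),("tabR",(.044,-.025),.065)]:
    p=F+ex*off[0]+ey*off[1]; print(nm,p.round(4),w2pix("top",[*p,z]).round(1))
m_=optics.camera_model("wrist"); print({k:np.round(v,3).tolist() for k,v in m_.items()})
s=ctrl.get_state(); print(R.from_rotvec(s["tool_rot"]).as_matrix().round(3),s["position"])
E
```

```text
[328 229  35   9 122] Y -0.0983 -0.005 X -0.0024 0.0091 0.02745143225900379
mid world [ 0.44962942 -0.08777904] 0.003337726327742622 -0.05165359199526542
[297 236  20   7  69] Y 0.0268 0.0789 X -0.0023 0.0096 0.027308391194773025
mid world [0.43510471 0.01574726] 0.003435431082868758 0.052886608835557555
[353 243  13   3  22] Y -0.1009 -0.068 X -0.0367 -0.031 -0.0008152776662174084
mid world [ 0.41802105 -0.12534143] -0.033213593074321535 -0.08442588000954306
101 315 333 216 224 [[ 0.4776 -0.0518  0.0599]
 [ 0.485  -0.0284  0.0661]
 [ 0.4924 -0.0075  0.0722]]
tab X 0.046297186940020954 Y 0.0014461744288141623
hinge [ 0.4391 -0.0371] [[326.  237.4]]
tab [ 0.4827 -0.0309] [[324.  220.9]]
endL [0.4237 0.0718] [[286.1 243.9]]
endR [ 0.4545 -0.146 ] [[365.6 230.9]]
tabL [ 0.4792 -0.0062] [[314.5 222.5]]
tabR [ 0.4862 -0.0557] [[333.5 219.4]]
{'fovy': 60.105, 'cx': 314.745, 'cy': 208.125, 'distortion': [-0.076, 0.0, 0.0, 0.0, 0.0], 'mount': [[0.001, -0.958, -0.288, 0.08], [1.0, 0.001, 0.001, -0.0], [-0.0, -0.288, 0.958, -0.148], [0.0, 0.0, 0.0, 1.0]]}
[[-0.967  0.255  0.   ]
 [ 0.255  0.967  0.   ]
 [-0.     0.    -1.   ]] [0.16572611 0.6285271  0.23657357]
```

Emit:
arm_command --motion '[[[0,0,0],[0,0,-5.7],1],[[0,0,0],[0,0,-5.7],1],[[0,0,0],[0,0,-5.7],1],[[0,0,0],[0,0,-5.7],1],[[-10,-15,0],[0,0,0],1],[[-20,-30,0],[0,0,0],1],[[-20,-30,0],[0,0,0],1],[[-20,-30,0],[0,0,0],1]]' --force 10

```text
time: 1.97
position: [0.2503, 0.5333, 0.2365]
tool_rot: [-0.222, 3.134, 0.0]
ft_force: [0.1, 0.4, -0.3]
grip_width: 0.474
```

Emit:
arm_command --motion '[[[-22,-30,0],[0,0,0],1],[[-22,-30,0],[0,0,0],1],[[-22,-30,0],[0,0,0],1],[[-22,-30,0],[0,0,0],1],[[-22,-30,0],[0,0,0],1],[[-22,-30,0],[0,0,0],1],[[-22,-30,0],[0,0,0],1],[[-22,-30,0],[0,0,0],1]]'

```text
time: 2.63
position: [0.4586, 0.3198, 0.2369]
tool_rot: [-0.22, 3.133, 0.001]
ft_force: [0.9, 0.1, -0.1]
grip_width: 0.008
```

```bash
cat > to.py <<'E'
import sys; from h import *
s=ctrl.get_state(); Rm=R.from_rotvec(s["tool_rot"]).as_matrix()
a=np.radians(8.04); T=np.c_[[-np.cos(a),-np.sin(a),0],[-np.sin(a),np.cos(a),0],[0,0,-1]]
print("t",round(s["time"],2),"p",s["position"].round(4),"turn",np.degrees(R.from_matrix(Rm.T@T).as_rotvec()).round(2),"q",s["joint_positions"].round(2),"F",s["ft_force"].round(2),"grip",round(s["grip_width"],3))
if len(sys.argv)>3: print("shift mm",(Rm.T@(np.array(sys.argv[1:4],float)-s["position"])*1000).round(1))
E
python3 to.py 0.4495 -0.088 0.237
```

```text
t 2.63 p [0.4586 0.3198 0.2369] turn [ 0.03  0.03 -0.01] q [-0.8   0.13  0.15  1.69 -0.02  1.33  1.07] F [ 0.93  0.1  -0.06] grip 0.008
shift mm [ 6.600e+01 -4.025e+02 -3.000e-01]
```

Emit:
arm_command --motion '[[[0,-27,0],[0,0,0],1],[[0,-27,0],[0,0,0],1],[[0,-27,0],[0,0,0],1],[[0,-27,0],[0,0,0],1],[[5,-27,0],[0,0,0],1],[[10,-27,0],[0,0,0],1],[[10,-27,0],[0,0,0],1],[[10,-27,0],[0,0,0],1]]'

```text
time: 3.3
position: [0.4527, 0.1011, 0.2367]
tool_rot: [-0.22, 3.134, 0.001]
ft_force: [0.3, 0.1, 0.3]
grip_width: 0.004
```

Emit:
arm_command --motion '[[[10,-27,0],[0,0,0],1],[[10,-25,0],[0,0,0],1],[[10,-25,0],[0,0,0],1],[[5,-25,0],[0,0,0],1],[[0,-20,0],[0,0,0],1],[[0,-15,0],[0,0,0],1],[[0,0,0],[0,0,0],1],[[0,0,0],[0,0,0],1]]'

```text
time: 3.97
position: [0.4375, -0.0382, 0.2368]
tool_rot: [-0.217, 3.134, 0.001]
ft_force: [-0.3, 0.3, -0.1]
grip_width: 0.004
```

```bash
python3 to.py 0.4495 -0.088 0.150; python3 - <<'E'
from h import *
s=ctrl.get_state(); im,d=optics.get_image("wrist"); cv2.imwrite("pics/w1.png",im); np.save("w1.npy",d)
np.savez("w1s.npz",position=s["position"],tool_rot=s["tool_rot"])
for t in ["long_gauge","short_gauge","bin_tab"]:
    for r in models.silhouettes("wrist",t)[:2]:
        P=mask2w("wrist",r["pixels"],d,s); v,u=np.nonzero(r["pixels"])
        print(t,round(r["conf"],2),len(u),u.min(),u.max(),v.min(),v.max(),np.median(P,0).round(4))
E
```

```text
t 3.97 p [ 0.4375 -0.0382  0.2368] turn [ 0.05  0.03 -0.11] q [-0.49 -0.17  0.47  1.95  0.08  1.34  1.66] F [-0.29  0.35 -0.14] grip 0.004
shift mm [ -4.9 -51.1  86.7]
long_gauge 0.94 847 224 313 182 194 [ 0.4502 -0.0964  0.027 ]
long_gauge 0.16 39916 113 520 162 365 [ 0.4815 -0.0257  0.0221]
short_gauge 0.89 376 341 390 183 193 [0.4353 0.0118 0.0276]
bin_tab 0.72 15257 206 428 162 249 [ 0.4592 -0.0313  0.037 ]
```

View pics/w1.png

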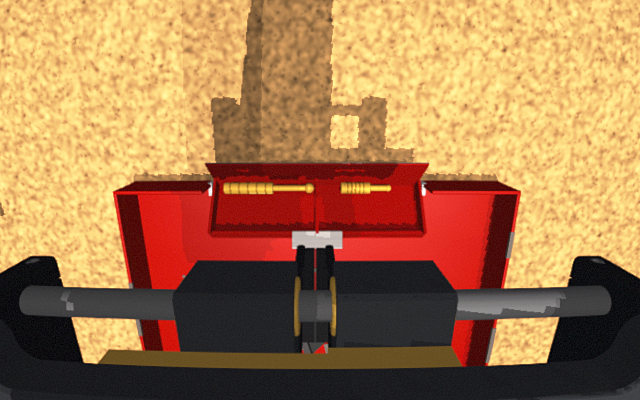

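The wrist view shows the long gauge at columns 224–313, row 188, the tab at (317,240), and the closed fingers near (316,290). I'll take the gauge's mid-length from its two ends.

```bash
python3 - <<'E'
from h import *
s=dict(np.load("w1s.npz")); d=np.load("w1.npy"); im=cv2.imread("pics/w1.png")
def onz(u,v,z):
    A=pix2w("wrist",[[u,v]],[.1],s)[0];B=pix2w("wrist",[[u,v]],[.5],s)[0]; return A+(B-A)*(z-A[2])/(B[2]-A[2])
e=[onz(223.5,188,.0265),onz(313.5,188,.0265)]; print(e,np.linalg.norm(e[0]-e[1]),(e[0]+e[1])/2)
hsv=cv2.cvtColor(im,cv2.COLOR_BGR2HSV); g=np.zeros(d.shape,bool); g[230:250,288:346]=hsv[230:250,288:346,1]<60
v,u=np.nonzero(g); P=pix2w("wrist",np.c_[u,v],d[v,u],s); print("tab",u.min(),u.max(),v.min(),v.max(),np.percentile(P,[5,50,95],0).round(4))
E
```

```text
[array([ 0.45649824, -0.13365054,  0.0265    ]), array([ 0.44327524, -0.03845963,  0.0265    ])] 0.09610492827141275 [ 0.44988674 -0.08605508  0.0265    ]
tab 292 341 231 249 [[ 0.4272 -0.0516  0.0596]
 [ 0.4846 -0.0315  0.065 ]
 [ 0.492  -0.0073  0.2232]]
```

Emit:
arm_command --motion '[[[-2,-15,5],[0,0,0],1],[[-2,-20,15],[0,0,0],1],[[-1,-15,25],[0,0,0],1],[[0,0,25],[0,0,0],1],[[0,0,25],[0,0,0],1],[[0,0,20],[0,0,0],1],[[0,0,0],[0,0,0],1],[[0,0,0],[0,0,0],1]]'

```text
time: 4.83
position: [0.4489, -0.0861, 0.121]
tool_rot: [0.222, -3.131, 0.0]
ft_force: [0.5, -0.1, 0.5]
grip_width: 0.008
```

```bash
python3 to.py 0.4498 -0.0868 0.0615
```

```text
t 4.83 p [ 0.4489 -0.0861  0.121 ] turn [ 0.   -0.14  0.06] q [-0.44 -0.01  0.57  2.07  0.01  1.08  1.84] F [ 0.53 -0.07  0.48] grip 0.008
shift mm [-1.  -0.8 59.5]
```

Emit:
arm_command --motion '[[[-1,-1,12],[0,0,0],1],[[0,0,18],[0,0,0],1],[[0,0,14],[0,0,0],1],[[0,0,9],[0,0,0],1],[[0,0,5],[0,0,0],1],[[0,0,1],[0,0,0],1],[[0,0,0],[0,0,0],1],[[0,0,0],[0,0,0],1]]'

```text
time: 5.5
position: [0.4514, -0.0877, 0.0635]
tool_rot: [-0.22, 3.132, 0.0]
ft_force: [-0.4, 0.3, -0.4]
grip_width: 0.011
```

```bash
python3 to.py 0.4498 -0.0868 0.0615;  python3 - <<'E'
from h import *
im,d=optics.get_image("wrist"); cv2.imwrite("pics/w2.png",im)
E
```

```text
t 5.5 p [ 0.4514 -0.0877  0.0635] turn [-0.    0.09 -0.  ] q [-0.43  0.08  0.59  2.12 -0.06  0.95  1.9 ] F [-0.39  0.26 -0.42] grip 0.011
shift mm [1.5 1.1 2. ]
```

View pics/w2.png

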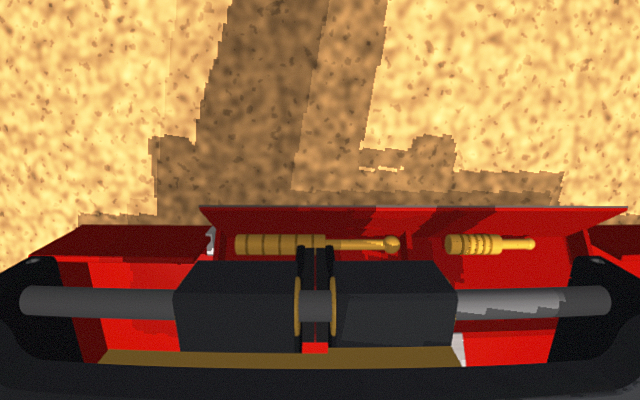

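The fingertips (column 316) are over the gauge's mid-length (235–400, so about 317). I'll trim slightly and then hold.

Emit:
arm_command --motion '[[[1,1,1.5],[0,0,0],1],[[0,0,0],[0,0,0],1],[[0,0,0],[0,0,0],1],[[0,0,0],[0,0,0],1],[[0,0,0],[0,0,0],1],[[0,0,0],[0,0,0],1],[[0,0,0],[0,0,0],1],[[0,0,0],[0,0,0],1]]'

```text
time: 6.22
position: [0.4495, -0.0869, 0.0611]
tool_rot: [-0.22, 3.134, 0.0]
ft_force: [0.2, 0.3, 0.6]
grip_width: 0.008
```

Emit:
arm_command --motion '[[[0,0,0],[0,0,0],1],[[0,0,0],[0,0,0],1],[[0,0,0],[0,0,0],1],[[0,0,0],[0,0,0],1],[[0,0,0],[0,0,0],1],[[0,0,0],[0,0,0],1],[[0,0,0],[0,0,0],1],[[0,0,0],[0,0,0],1]]'

```text
time: 6.88
position: [0.4495, -0.0868, 0.061]
tool_rot: [-0.22, 3.134, 0.0]
ft_force: [0.0, 0.0, -0.2]
grip_width: 0.002
```

Emit:
arm_command --motion '[[[0,0,0],[0,0,0],1],[[0,0,0],[0,0,0],1],[[0,0,0],[0,0,0],1],[[0,0,0],[0,0,0],1],[[0,0,0],[0,0,0],1],[[0,0,0],[0,0,0],1],[[0,0,0],[0,0,0],1],[[0,0,0],[0,0,0],1]]'

```text
time: 7.55
position: [0.4495, -0.0868, 0.0611]
tool_rot: [-0.22, 3.134, 0.0]
ft_force: [0.6, -0.4, 0.5]
grip_width: 0.006
```

Emit:
arm_command --motion '[[[0,0,0],[0,0,0],1],[[0,0,0],[0,0,0],1],[[0,0,0],[0,0,0],1],[[0,0,0],[0,0,0],1],[[0,0,0],[0,0,0],1],[[0,0,0],[0,0,0],1]]'

```text
time: 8.05
position: [0.4495, -0.0868, 0.061]
tool_rot: [-0.22, 3.134, 0.0]
ft_force: [-0.4, -0.3, 0.5]
grip_width: 0.004
```

```bash
python3 to.py 0.613 0.109 0.15
```

```text
t 8.05 p [ 0.4495 -0.0868  0.061 ] turn [ 0.    0.   -0.01] q [-0.43  0.09  0.58  2.13 -0.06  0.95  1.9 ] F [-0.44 -0.27  0.48] grip 0.004
shift mm [-189.3  171.1  -89. ]
```

Emit:
arm_command --motion '[[[0,0,-15],[0,0,0],1],[[0,0,-28],[0,0,0],1],[[0,0,-28],[0,0,0],1],[[0,0,-28],[0,0,0],1],[[-10,15,-21],[0,0,0],1],[[-20,25,0],[0,0,0],1],[[-20,30,0],[0,0,0],1],[[-20,30,0],[0,0,0],1]]'

```text
time: 8.72
position: [0.5057, 0.023, 0.1819]
tool_rot: [-0.217, 3.132, 0.002]
ft_force: [0.2, -0.0, -0.4]
grip_width: 0.003
```

Emit:
arm_command --motion '[[[-20,30,0],[0,0,0],1],[[-15,25,0],[0,0,0],1],[[-10,15,0],[0,0,0],1],[[0,0,0],[0,0,0],1],[[0,0,0],[0,0,0],1],[[0,0,0],[0,0,0],1]]'

```text
time: 9.22
position: [0.5393, 0.0955, 0.1809]
tool_rot: [0.217, -3.133, 0.002]
ft_force: [0.6, -0.9, 0.4]
grip_width: 0.007
```

```bash
python3 to.py 0.613 0.109 0.1; python3 - <<'E'
from h import *
s=ctrl.get_state(); im,d=optics.get_image("wrist"); cv2.imwrite("pics/w3.png",im); np.save("w3.npy",d)
np.savez("w3s.npz",position=s["position"],tool_rot=s["tool_rot"])
for r in models.silhouettes("wrist","thimble")[:2]:
        P=mask2w("wrist",r["pixels"],d,s); v,u=np.nonzero(r["pixels"])
        print(round(r["conf"],2),len(u),u.min(),u.max(),v.min(),v.max(),np.percentile(P,[5,50,95],0).round(4))
        T=P[P[:,2]>.048]; print(len(T),T.mean(0), T.min(0),T.max(0))
for r in models.search_frame("wrist","thimble")[:2]: print(r["conf"],c2w("wrist",r["location"],s))
E
```

```text
t 9.22 p [0.5393 0.0955 0.1809] turn [-0.06 -0.04 -0.12] q [-0.61  0.14  0.42  1.8  -0.06  1.22  1.54] F [ 0.64 -0.9   0.38] grip 0.007
shift mm [-74.9   3.3  80.9]
0.48 26785 28 306 14 130 [[ 0.4095 -0.1368  0.02  ]
 [ 0.4492 -0.0293  0.0375]
 [ 0.4908  0.0637  0.0603]]
6649 [ 0.46247487 -0.02986583  0.0556715 ] [ 0.39755655 -0.14794159  0.04800514] [0.50483975 0.07927192 0.07157588]
```

View pics/w3.png

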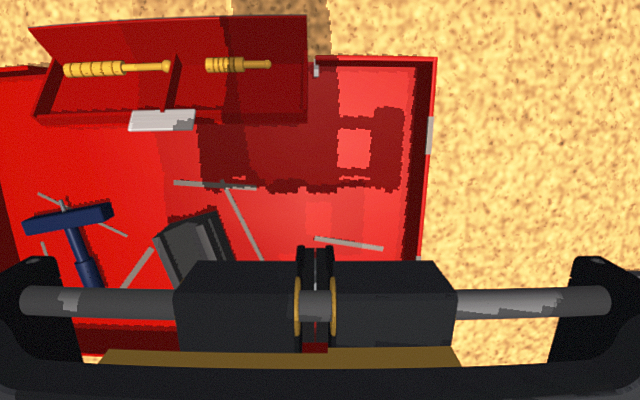

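The gripper body hides the thimble in this view. I'll pass over it at height to see it.

Emit:
arm_command --motion '[[[-15,0,0],[0,0,0],1],[[-28,0,0],[0,0,0],1],[[-28,0,0],[0,0,0],1],[[-28,0,0],[0,0,0],1],[[-26,0,0],[0,0,0],1],[[-15,0,0],[0,0,0],1],[[0,0,0],[0,0,0],1],[[0,0,0],[0,0,0],1]]'

```text
time: 10.03
position: [0.6781, 0.1158, 0.1807]
tool_rot: [0.217, -3.133, 0.001]
ft_force: [0.6, 0.6, 0.1]
grip_width: 0.007
```

```bash
python3 to.py 0.613 0.109 0.1; python3 - <<'E'
from h import *
s=ctrl.get_state(); im,d=optics.get_image("wrist"); cv2.imwrite("pics/w4.png",im); np.save("w4.npy",d)
np.savez("w4s.npz",position=s["position"],tool_rot=s["tool_rot"])
for r in models.silhouettes("wrist","thimble")[:2]:
        P=mask2w("wrist",r["pixels"],d,s); v,u=np.nonzero(r["pixels"])
        print(round(r["conf"],2),len(u),u.min(),u.max(),v.min(),v.max(),np.percentile(P,[5,50,95],0).round(4))
        T=P[P[:,2]>.050]; print(len(T),T.mean(0), T.min(0),T.max(0))
dt=np.load("top0.npy"); v,u=np.mgrid[168:181,264:277]; P=pix2w("top",np.c_[u.ravel(),v.ravel()],dt[168:181,264:277].ravel())
for z0 in (.035,.048): T=P[(P[:,2]>z0)&(P[:,2]<.06)]; print("top",len(T),T.mean(0),T.min(0),T.max(0))
E
```

```text
t 10.03 p [0.6781 0.1158 0.1807] turn [-0.04 -0.06 -0.1 ] q [-0.52  0.45  0.43  1.43 -0.19  1.3   1.63] F [0.59 0.58 0.07] grip 0.007
shift mm [65.4  2.3 80.8]
0.63 542 308 334 113 138 [[0.6064 0.1031 0.0348]
 [0.6141 0.1116 0.0529]
 [0.6222 0.1205 0.0545]]
379 [0.61509242 0.11206654 0.05334295] [0.60659101 0.1032958  0.05043016] [0.62363441 0.1203503  0.05607921]
top 50 [0.61204925 0.11057342 0.04929417] [0.60409515 0.1026489  0.03509523] [0.62284649 0.12168709 0.05851875]
top 33 [0.61320572 0.11117473 0.05437364] [0.60527609 0.10370569 0.05008474] [0.62115963 0.11946527 0.05851875]
```

View pics/w4.png

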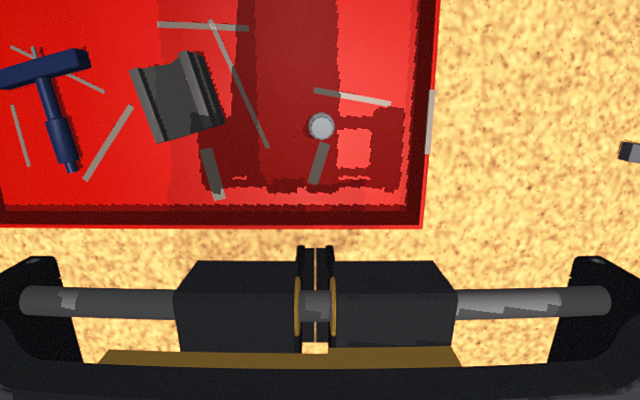

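The thimble's top is at (321,126) in this view, centre about (0.6145, 0.1117), z 0.054. The top view agrees.

Emit:
arm_command --motion '[[[10,1,0],[0,0,0],1],[[18,1,0],[0,0,0],1],[[18,1,0],[0,0,0],1],[[12,1,0],[0,0,0],1],[[5,0,10],[0,0,0],1],[[0,0,20],[0,0,0],1],[[0,0,20],[0,0,0],1],[[0,0,12],[0,0,0],1]]'

```text
time: 10.8
position: [0.6137, 0.1121, 0.117]
tool_rot: [0.22, -3.132, -0.0]
ft_force: [-0.3, -0.5, 0.2]
grip_width: 0.008
```

Emit:
arm_command --motion '[[[0,0,8],[0,0,0],1],[[0,0,0],[0,0,0],1],[[0,0,0],[0,0,0],1]]'

```text
time: 11.05
position: [0.6153, 0.1122, 0.1111]
tool_rot: [0.22, -3.134, 0.0]
ft_force: [0.1, -1.4, 0.6]
grip_width: 0.002
```

```bash
python3 to.py 0.6145 0.1117 0.0883
```

```text
t 11.05 p [0.6153 0.1122 0.1111] turn [-0.01 -0.01 -0.02] q [-0.56  0.37  0.42  1.68 -0.17  1.13  1.61] F [ 0.15 -1.4   0.59] grip 0.002
shift mm [ 0.9 -0.4 22.8]
```

Emit:
arm_command --motion '[[[1,0,5],[0,0,0],1],[[0,0,8],[0,0,0],1],[[0,0,6],[0,0,0],1],[[0,0,3.5],[0,0,0],1],[[0,0,0],[0,0,0],1],[[0,0,0],[0,0,0],1],[[0,0,0],[0,0,0],1],[[0,0,0],[0,0,0],1]]'

```text
time: 11.72
position: [0.6146, 0.1122, 0.0889]
tool_rot: [-0.22, 3.133, 0.0]
ft_force: [-0.4, 0.1, -0.0]
grip_width: 0.006
```

```bash
python3 to.py 0.6145 0.1117 0.0883; python3 - <<'E'
from h import *
im,d=optics.get_image("side"); cv2.imwrite("pics/s1.png",cv2.resize(im[110:290,240:440],None,fx=3.3,fy=3.3,interpolation=cv2.INTER_CUBIC))
E
```

```text
t 11.72 p [0.6146 0.1122 0.0889] turn [ 0.01  0.04 -0.01] q [-0.56  0.39  0.41  1.7  -0.18  1.08  1.62] F [-0.42  0.1  -0.  ] grip 0.006
shift mm [ 0.2 -0.4  0.6]
```

View pics/s1.png

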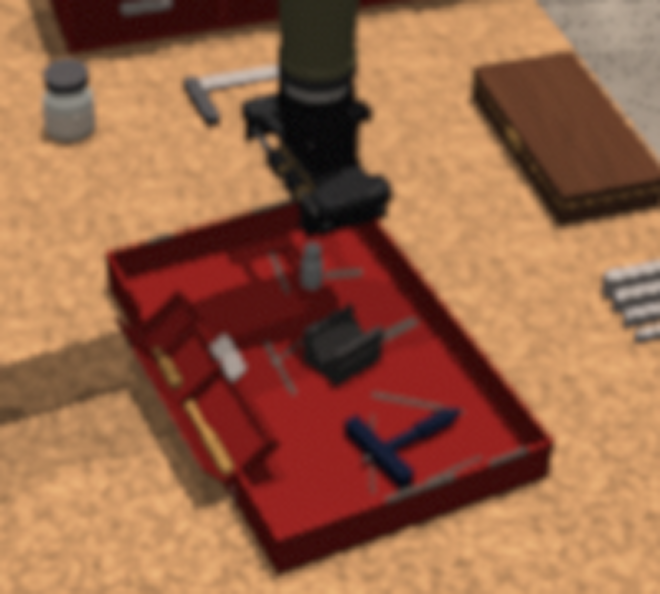

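The side view shows the gripper directly over the thimble, which is at (312,265) in the crop, with nothing touched. Now I'll hold.

Emit:
arm_command --motion '[[[0,0,0],[0,0,0],1],[[0,0,0],[0,0,0],1],[[0,0,0],[0,0,0],1],[[0,0,0],[0,0,0],1],[[0,0,0],[0,0,0],1],[[0,0,0],[0,0,0],1],[[0,0,0],[0,0,0],1],[[0,0,0],[0,0,0],1]]'

```text
time: 12.43
position: [0.6143, 0.1121, 0.0886]
tool_rot: [-0.22, 3.134, 0.0]
ft_force: [-0.6, -0.3, 0.1]
grip_width: 0.006
```

Emit:
arm_command --motion '[[[0,0,0],[0,0,0],1],[[0,0,0],[0,0,0],1],[[0,0,0],[0,0,0],1],[[0,0,0],[0,0,0],1],[[0,0,0],[0,0,0],1],[[0,0,0],[0,0,0],1],[[0,0,0],[0,0,0],1],[[0,0,0],[0,0,0],1]]'

```text
time: 13.1
position: [0.6143, 0.1121, 0.0886]
tool_rot: [-0.22, 3.134, 0.0]
ft_force: [0.3, 0.7, 0.5]
grip_width: 0.009
```

Emit:
arm_command --motion '[[[0,0,0],[0,0,0],1],[[0,0,0],[0,0,0],1],[[0,0,0],[0,0,0],1],[[0,0,0],[0,0,0],1],[[0,0,0],[0,0,0],1],[[0,0,0],[0,0,0],1],[[0,0,0],[0,0,0],1],[[0,0,0],[0,0,0],1]]'

```text
time: 13.77
position: [0.6143, 0.1122, 0.0886]
tool_rot: [-0.22, 3.134, 0.0]
ft_force: [-0.4, -0.3, 0.2]
grip_width: 0.005
```

Emit:
arm_command --motion '[[[0,0,0],[0,0,0],1],[[0,0,0],[0,0,0],1],[[0,0,0],[0,0,0],1],[[0,0,-10],[0,0,0],1],[[0,0,-20],[0,0,0],1],[[0,0,-20],[0,0,0],1],[[0,0,-15],[0,0,0],1],[[0,0,0],[0,0,0],1]]'

```text
time: 14.43
position: [0.6168, 0.1124, 0.1582]
tool_rot: [-0.219, 3.127, 0.002]
ft_force: [0.9, -0.6, 0.9]
grip_width: 0.008
```

```bash
python3 to.py 0.487 -0.0305 0.13
```

```text
t 14.43 p [0.6168 0.1124 0.1582] turn [ 0.06  0.41 -0.02] q [-0.57  0.33  0.43  1.63 -0.15  1.2   1.6 ] F [ 0.93 -0.57  0.88] grip 0.008
shift mm [ 148.6 -123.4   27.1]
```

Emit:
arm_command --motion '[[[15,-13,0],[0,0,0],1],[[22,-18,0],[0,0,0],1],[[24,-20,0],[0,0,0],1],[[24,-20,0],[0,0,0],1],[[24,-20,0],[0,0,0],1],[[22,-18,0],[0,0,0],1],[[15,-12,0],[0,0,0],1],[[0,0,0],[0,0,0],1]]'

```text
time: 15.1
position: [0.4838, -0.0319, 0.1533]
tool_rot: [0.211, -3.133, -0.001]
ft_force: [0.5, -1.1, -0.4]
grip_width: 0.004
```

Emit:
arm_command --motion '[[[0,0,10],[0,0,0],1],[[0,0,15],[0,0,0],1],[[0,0,10],[0,0,0],1],[[0,0,0],[0,0,0],1],[[0,0,0],[0,0,0],1]]'

```text
time: 15.52
position: [0.4863, -0.0275, 0.1176]
tool_rot: [0.221, -3.132, 0.001]
ft_force: [-0.1, 0.1, 0.6]
grip_width: 0.006
```

```bash
python3 to.py 0.4876 -0.0302 0.085; python3 - <<'E'
from h import *
im,d=optics.get_image("wrist"); cv2.imwrite("pics/w5.png",im)
E
```

```text
t 15.52 p [ 0.4863 -0.0275  0.1176] turn [-0.03 -0.12  0.05] q [-0.49  0.07  0.51  2.01 -0.04  1.08  1.75] F [-0.11  0.09  0.58] grip 0.006
shift mm [-0.9 -2.8 32.6]
```

View pics/w5.png

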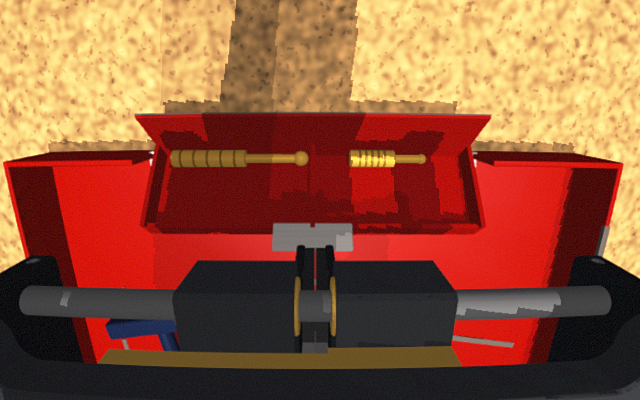

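Emit:
arm_command --motion '[[[-0.5,-1.5,8],[0,0,0],1],[[-0.5,-1.5,8],[0,0,0],1],[[0,0,6],[0,0,0],1],[[0,0,4],[0,0,0],1],[[0,0,3],[0,0,0],1],[[0,0,2],[0,0,0],1],[[0,0,0],[0,0,0],1]]'

```text
time: 16.15
position: [0.4878, -0.0309, 0.0871]
tool_rot: [0.22, -3.133, -0.0]
ft_force: [0.5, -0.1, -0.5]
grip_width: 0.005
```

```bash
python3 to.py 0.4876 -0.0302 0.085
```

```text
t 16.15 p [ 0.4878 -0.0309  0.0871] turn [ 0.   -0.04 -0.01] q [-0.48  0.12  0.51  2.03 -0.07  1.01  1.78] F [ 0.54 -0.12 -0.46] grip 0.005
shift mm [0.1 0.7 2.1]
```

Emit:
arm_command --motion '[[[-1.5,0,2],[0,0,0],1],[[-2,0,2.5],[0,0,0],1],[[-2,0,2.5],[0,0,0],1],[[-2,0,2.5],[0,0,0],1],[[-2,0,2.5],[0,0,0],1],[[-2,0,2.7],[0,0,0],1],[[-2,0,2.7],[0,0,0],1],[[-2,0,2.7],[0,0,0],1]]'

```text
time: 16.82
position: [0.5046, -0.0286, 0.0677]
tool_rot: [-0.22, 3.132, 0.0]
ft_force: [2.3, 0.3, 2.8]
grip_width: 0.008
```

```bash
python3 to.py 0.5034 -0.0279 0.0663
```

```text
t 16.82 p [ 0.5046 -0.0286  0.0677] turn [-0.01  0.12 -0.  ] q [-0.47  0.18  0.51  2.01 -0.11  0.97  1.81] F [2.28 0.26 2.82] grip 0.008
shift mm [1.1 0.9 1.4]
```

Emit:
arm_command --motion '[[[-1.2,0,3],[0,0,0],1],[[-1.2,0,3],[0,0,0],1],[[-1.2,0,3],[0,0,0],1],[[-1.2,0,3],[0,0,0],1],[[-1,0,3],[0,0,0],1],[[-1,0,3],[0,0,0],1],[[-0.7,0,2.5],[0,0,0],1],[[-0.5,0,2],[0,0,0],1]]'

```text
time: 17.48
position: [0.5111, -0.0276, 0.0445]
tool_rot: [0.22, -3.133, -0.0]
ft_force: [1.5, 0.5, 1.9]
grip_width: 0.003
```

```bash
python3 to.py 0.5134 -0.0266 0.041
```

```text
t 17.48 p [ 0.5111 -0.0276  0.0445] turn [ 0.   -0.03 -0.01] q [-0.45  0.23  0.5   2.01 -0.14  0.93  1.83] F [1.51 0.47 1.89] grip 0.003
shift mm [-2.4  0.7  3.5]
```

Emit:
arm_command --motion '[[[-0.5,0,1.5],[0,0,0],1],[[0,0,1.5],[0,0,0],1],[[0,0,1],[0,0,0],1],[[0,0,0.5],[0,0,0],1],[[0,0,0],[0,0,0],1]]'

```text
time: 17.9
position: [0.5124, -0.0275, 0.0414]
tool_rot: [-0.22, 3.133, 0.001]
ft_force: [0.2, 0.7, 7.6]
grip_width: 0.005
```

```bash
python3 to.py 0.5134 -0.0266 0.041
```

```text
t 17.9 p [ 0.5124 -0.0275  0.0414] turn [ 0.02  0.06 -0.01] q [-0.45  0.24  0.5   2.01 -0.14  0.92  1.84] F [0.25 0.65 7.62] grip 0.005
shift mm [-1.1  0.7  0.4]
```

Emit:
arm_command --motion '[[[0,0,0.8],[0,0,0],1],[[0,0,0.4],[0,0,0],1],[[0,0,0],[0,0,0],1],[[0,0,0],[0,0,0],1]]'

```text
time: 18.23
position: [0.5125, -0.0275, 0.0413]
tool_rot: [-0.22, 3.133, 0.002]
ft_force: [-3.1, -0.2, 16.3]
grip_width: 0.005
```

The force rose to 16 N with no further travel, so the bin is at its stop, with the tab at about 27 mm. Now I'll rise and move clear.

Emit:
arm_command --motion '[[[0,0,-3],[0,0,0],1],[[0,0,-6],[0,0,0],1],[[0,0,-15],[0,0,0],1],[[0,0,-25],[0,0,0],1],[[0,0,-30],[0,0,0],1],[[0,0,-30],[0,0,0],1],[[0,0,-30],[0,0,0],1],[[-5,10,-20],[0,0,0],1]]'

```text
time: 18.9
position: [0.5148, -0.0196, 0.2008]
tool_rot: [-0.214, 3.134, -0.001]
ft_force: [1.7, 0.2, -0.5]
grip_width: 0.003
```

Emit:
arm_command --motion '[[[-10,25,0],[0,0,0],1],[[-10,30,0],[0,0,0],1],[[-10,30,0],[0,0,0],1],[[-10,30,0],[0,0,0],1],[[-10,30,0],[0,0,0],1],[[0,15,0],[0,0,0],1],[[0,0,0],[0,0,0],1],[[0,0,0],[0,0,0],1]]'

```text
time: 19.57
position: [0.5415, 0.1485, 0.1975]
tool_rot: [0.223, -3.131, 0.002]
ft_force: [-0.2, -0.0, -0.6]
grip_width: 0.006
```

```bash
python3 to.py; python3 - <<'E'
from h import *
im,d=optics.get_image("top"); 
cv2.imwrite("pics/top2.png",cv2.resize(im[100:280,220:420],None,fx=3.3,fy=3.3,interpolation=cv2.INTER_CUBIC))
hsv=cv2.cvtColor(im,cv2.COLOR_BGR2HSV); g=np.zeros(d.shape,bool); g[205:224,308:340]=hsv[205:224,308:340,1]<60
v,u=np.nonzero(g); P=pix2w("top",np.c_[u,v],d[v,u]); print("tab",len(u),u.min(),u.max(),v.min(),v.max(),np.percentile(P,[25,50,75],0).round(4))
im,d=optics.get_image("side"); cv2.imwrite("pics/s2.png",cv2.resize(im[110:290,240:440],None,fx=3.3,fy=3.3,interpolation=cv2.INTER_CUBIC))
E
```

```text
t 19.57 p [0.5415 0.1485 0.1975] turn [-0.08 -0.14  0.1 ] q [-0.66  0.16  0.39  1.74 -0.06  1.26  1.45] F [-0.19 -0.04 -0.57] grip 0.006
tab 112 313 331 208 216 [[ 0.503  -0.0388  0.026 ]
 [ 0.5078 -0.0273  0.0272]
 [ 0.5111 -0.0138  0.0285]]
```

View pics/top2.png

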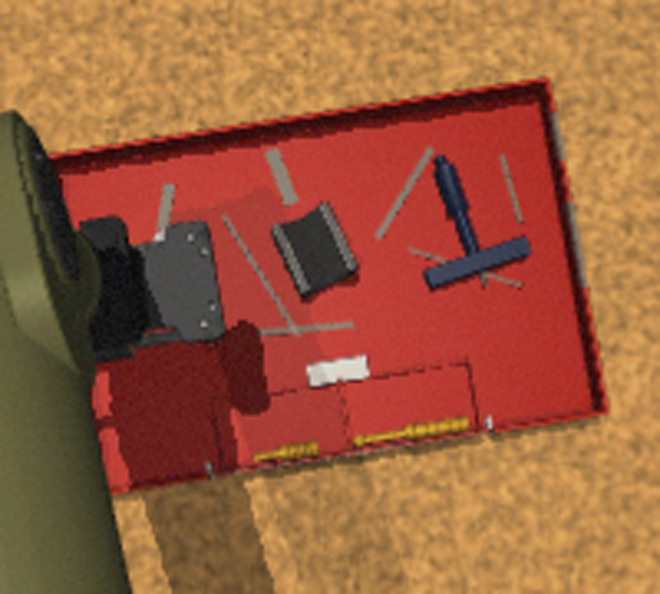

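View pics/s2.png

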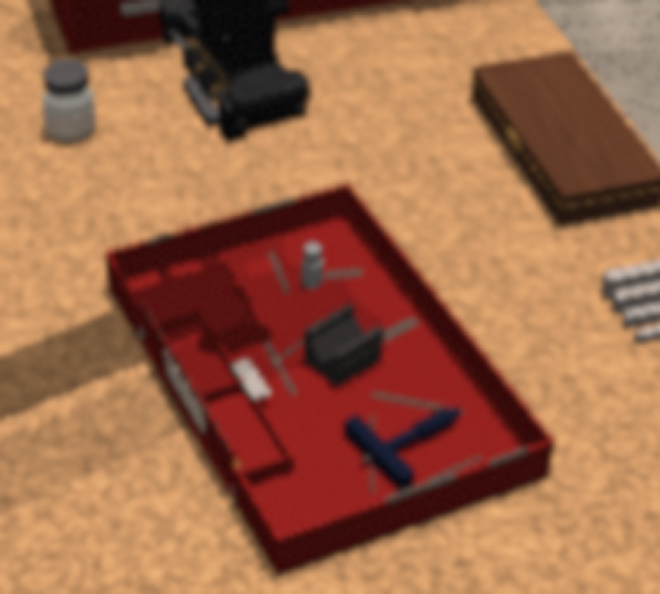

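The pictures show the bin shut with the tab at z 27.2 mm (27 expected). Both gauges are still in their halves, the thimble is upright, and the arm is clear.

```bash
python3 -c "
from bench import ctrl; s=ctrl.get_state(); print(s['ft_force'],abs(s['qd']).max()); print(ctrl.close_job())"
```

```text
[-0.12796412 -0.2179625   0.32814344] 0.011152091314243396
the job is handed in; nothing more can be done
None
```

The job is done and handed in at about 20 s of the 51 s allowed; no verdict came back.

- **Long gauge:** I held the closed fingertips straight down over its middle, at about 47 mm height, for about 2.4 s. That is roughly 2 cm above it: about 23 mm over its axis and 17 mm over its top. Both ends were measured in the wrist picture and gave a length of 96.1 mm, against 96 mm stated.
- **Thimble:** I held the fingertips about 20 mm above its top for about 2.3 s. The two camera measurements of its centre agreed to within 2 mm. The wrist force stayed at noise level during both holds.
- **Bin:** I pressed the thumb tab down along its arc with about 3 N. At the stop the force rose to about 16 N with no further travel.

**Last checks:** The tab is at 27.2 mm, against 27 mm expected when shut. Both gauges show inside the bin. The thimble is upright, the V-block and depth micrometer look unmoved, and the arm is clear with no contact force. I did not look again at the screwdriver and square. Nothing failed. The only disagreements were a few false network detections, such as the whole bin reported as the thimble, which I rejected against the pictures.

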